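# Hold the spring clip open over the graded card on the photo jig

## Task

On the card photo jig, slide the carriage with the upright card case along its rail, fully home against the green stop block. Then take the orange spring clip off its wooden stand by its two tails, squeeze it wide open and lower it over the middle of the card case's top edge, so that its open jaws reach down on both sides of the card without touching it. Finish while still holding it there squeezed open, ready for me to slip a backing sheet in; do not knock the card with the clip or disturb the deck box, the figure or the die.

Things in the scene. Friction and masses are not known exactly. Their poses are not given: they have to be found in the camera images.
- jig: Fixed photo jig: dark steel rail 70 wide (x) and 270 long (y), 12 thick, origin at the centre of its underside on the table. Its y axis is the slide direction and points to the green stop block (16 thick, 34 high) at the rail's +y end; a low black block closes the -y end. The jig's yaw varies
- carriage (a joint): Slide of the aluminium carriage along the jig's +y, in m: 0 is the -y end, 0.160 is fully home against the green stop. It has about 1.5 N of friction and stays where it is left. The carriage (70 by 100, top at z = 30 mm) has its centre at y = -75 mm + joint value in the jig's frame
- knob_top (a point): Centre of the top of the carriage's upright red grip knob: 16 mm diameter, 30 tall (z 65 to 95 mm above the table) on a 10 mm stem down to the carriage at z = 30 mm. It stands 39 mm towards -x (jig axes) from the card's mid-plane. Axes as the jig's. Grip it from above or push it along the slide
- card_top (a point): Middle of the top edge of the upright rigid card case (white plastic, card art on both faces), fixed to the carriage: 6 mm thick (x, across the rail), 80 wide (y, along the slide direction), top edge 140 mm above the table. Axes as the jig's, z up
- clip: Loose orange spring clip (peg type), ~60 g, hung upright, tails up, jaws down. Origin at its pivot, 78 mm above the table; a dark cross bar (58 in x, 12 in y, 6 in z) through the pivot rests on the stand. Halves on the +y and -y sides, 24 wide in x. Tails splay up and out; grip their outsides 25 to 45 mm above the pivot and squeeze along y. Jaws 4 thick, reach 42 mm below the pivot shut, 40 open
- clip_a (a joint): Opening angle of the +y half of the clip about the pivot: 0 shut, 0.32 fully open (stop). Sprung shut: about 3 N on each tail starts it, about 7 N opens it fully (grip with 20 to 30 N; the stops take the rest). Tails over their outsides: about 51 mm shut (tops 41 mm above the pivot), 23 mm fully open (plates then vertical, tops 46 mm above)
- clip_b (a joint): Opening angle of the -y half: 0 shut, 0.32 fully open (stop). Sprung shut
- jaw_a (a point): Inner lower edge of the jaw of the +y half, mid-width; the two jaw points are 2 mm apart when shut and 28 mm when fully open
- jaw_b (a point): Inner lower edge of the jaw of the -y half, mid-width
- stand: Fixed light wooden stand of the clip: base 80 (x) by 60 (y) by 10, origin at the centre of its underside. Two posts at x = +-21.5 mm (11 thick, 24 in y), tops at 75 mm, carry the cross bar between 7 mm lips. The jaws hang free between them: the clip can be squeezed open there and lifted straight up. Pivot 78 mm above the origin, same yaw
- deck_box: Yellow deck box with a black band, 70 x 90 x 75 high, loose bystander. Origin at the centre of its underside
- figure: Small green game figure, 38 mm diameter, 66 high, loose bystander. Origin at the centre of its underside
- die: Red 20 mm die, loose bystander. Origin at the centre of its underside
Not all that is in view belongs to the job. What is meant by the clip is not pink, purple or white, and is the larger of those in its own colour.

How it is judged:
By the outcome, as a careful person would: the job done as asked, in the order asked, and still so for the second after the job is handed in, while the arm keeps its last pose, push and grip.
It also fails if it takes over 54 s, if anything falls off the work surface, if the arm or the gripper's body presses on something with over 40 N, if the wrist force passes 120 N, or if a joint passes its speed limit or range.

## Robot

A 6-joint arm with a two-finger parallel gripper is mounted at the origin on the work surface. World frame = base frame: x ahead of the robot, y to its left, z up, the work surface at z = 0. Lengths are in m, angles in rad, forces in N, time in s.
With the tool pointing down it reaches from about 0.3 to 0.775 m from the base axis. Payload 14.6 kg.
Tool frame: the origin (TCP) lies on the centre line of the jaws, within the pads' length; the fingertips stand 11 mm ahead of it and the grasp point (between the pads) lies 8 mm behind it; z points along the fingers, y is the line along which they close (so a half turn about z gives the same grasp; the last joint's range is limited). The gripper opens to 94 mm and grips with 3 to 60 N. Pads are 16 mm wide; open, the fingers measure 119 mm over their backs; the gripper's body (75 mm by 177 mm) begins 78 mm behind the grasp point.
Start: joints at [1.245, 0.3, 1.521, -0, 1.321, -0.067], TCP at [0.141, 0.532, 0.216] pointing down, gripper open.
Joint ranges: [-3.03, 3.03], [-0.79, 2.21], [0.23, 2.52], [-1.04, 4.18], [0, 3.07], [-2.55, 2.55]. Speed limits (rad/s): [2.22, 2.22, 2.57, 3.14, 3.14, 3.14].

## Interface

Orientations are given as a rotation vector (axis times angle).
In Python, from workcell import robot, eoat, planner, monitor, imaging, job gives the robot as it stands. Calls block until the motion is done:
- robot.reach(position, orientation): joint-space move of the TCP to a pose.
- robot.move_l(position, frame=None, feed=0.15, max_force=None): straight line of the TCP; frame=None keeps the orientation; feed is the mean speed in m/s. With max_force (N) it stops when the force on the tool has changed by that much, and returns True; else False.
- robot.goto_joints(angles): joint-space move.
- eoat.grip(opening): finger opening in m; the grip force is fixed at half the most; returns when the fingers have stopped.
- robot.wait(seconds).
- planner.solve_ik(position, orientation): joint angles nearest the present ones, or None.
- monitor.read_state(): the state.
- imaging.grab_frame(name): name is "side" or "top" or "wrist"; returns the picture (400x640x3 uint8, red, green, blue); there is no depth.
- imaging.camera_model(name): a dict with "fx", "fy", "cx", "cy" (pixels), "camera_from_world" (4x4, takes a point from world to camera coordinates); the wrist camera has in their place "T_tool_cam" (4x4, takes a point from camera to tool coordinates, whose origin is the TCP and whose axes are the flange's). Camera axes: x right, y down, z forward; pixel columns grow to the right and rows downward; lengths in m; the calibration is good to about 2 mm. A picture is of the moment at which its call begins: read the wrist's pose just before it. camera_model takes no time and is no camera call.
A pose or a line that the arm cannot do raises robot.MotionError and nothing moves.
- job.job_done(): hands the job in; it is judged then, once.
The state is a dict: "t": time; "q": joint angles; "dq": joint speeds; "joint_torque": joint torques, N m; "position": TCP position; "orientation": TCP orientation; "force": force on the tool from outside, world axes, zero at the start; "ft_torque": the same for the moment, N m; "opening": finger opening in m; "gripper_force": force on a finger pad.
Only numpy, scipy, OpenCV 4.12 (cv2) and the standard library are available. Lean on these libraries where they do the work, as an engineer would, in place of code of your own. Each camera call takes 0.05 s, during which the arm holds its last target. There are 200 camera calls.

## Working session

There is one attempt and no reset: what is moved stays moved. The work goes in short steps, each a Python script; the robot and the scene stay as the last script left them, time stands still between calls to the robot, and variables do not carry over. Pictures are saved under pics/ and viewed, at most 10 in all, crops included, and the job is handed in when it is done.

```bash
mkdir -p pics
cat > h.py <<'E'
import numpy as np, cv2
from scipy.spatial.transform import Rotation as R
from workcell import robot, eoat, planner, monitor, imaging, job
def save(n,img): cv2.imwrite(f'pics/{n}.png',cv2.cvtColor(img,cv2.COLOR_RGB2BGR))
def cam(name):
    m=imaging.camera_model(name)
    if 'camera_from_world' in m: T=np.linalg.inv(m['camera_from_world'])
    else:
        s=monitor.read_state(); W=np.eye(4); W[:3,:3]=R.from_rotvec(s['orientation']).as_matrix(); W[:3,3]=s['position']
        T=W@np.array(m['T_tool_cam'])
    return m,T
def ray(c,px):
    m,T=c; d=T[:3,:3]@np.array([(px[0]-m['cx'])/m['fx'],(px[1]-m['cy'])/m['fy'],1]); return T[:3,3],d
def onz(c,px,z):
    o,d=ray(c,px); return o+d*(z-o[2])/d[2]
def tri(*cp):
    A=np.zeros((3,3));b=np.zeros(3);L=[]
    for c,px in cp:
        o,d=ray(c,px); d=d/np.linalg.norm(d); P=np.eye(3)-np.outer(d,d); A+=P;b+=P@o; L.append((o,P))
    x=np.linalg.solve(A,b); return x,[float(np.linalg.norm(P@(x-o))) for o,P in L]
def proj(c,p):
    m,T=c; q=np.linalg.inv(T)@np.append(p,1); return np.array([m['fx']*q[0]/q[2]+m['cx'],m['fy']*q[1]/q[2]+m['cy']])
def down(yaw): # tool z down, tool y axis at angle yaw from world y
    return (R.from_euler('z',yaw)*R.from_rotvec([np.pi,0,0])).as_rotvec()
E
python3 - <<'E'
from h import *
for n in ['top','side','wrist']:
    m,T=cam(n); img=imaging.grab_frame(n); save(n+'0',img); print(n,m['fx'],T.round(3).tolist())
s=monitor.read_state(); print(s['t'],s['orientation'],s['opening'],s['force'])
E
```

```text
top 402.8703608129052 [[0.053, -0.97, 0.237, 0.269], [-0.999, -0.052, 0.011, -0.01], [0.002, -0.237, -0.971, 1.027], [0.0, 0.0, 0.0, 1.0]]
side 405.13215415406387 [[0.957, -0.227, 0.18, 0.303], [-0.289, -0.718, 0.633, -0.567], [-0.014, -0.658, -0.753, 0.792], [0.0, 0.0, 0.0, 1.0]]
wrist 335.7345556201059 [[0.257, 0.933, 0.252, 0.068], [0.967, -0.247, -0.068, 0.55], [-0.001, 0.261, -0.965, 0.384], [0.0, 0.0, 0.0, 1.0]]
0.15 [-4.05268284e-01 -3.11515781e+00  1.30970233e-03] 0.09432907852953457 [-0.50655721  0.64863741 -0.51959173]
```

View pics/top0.png

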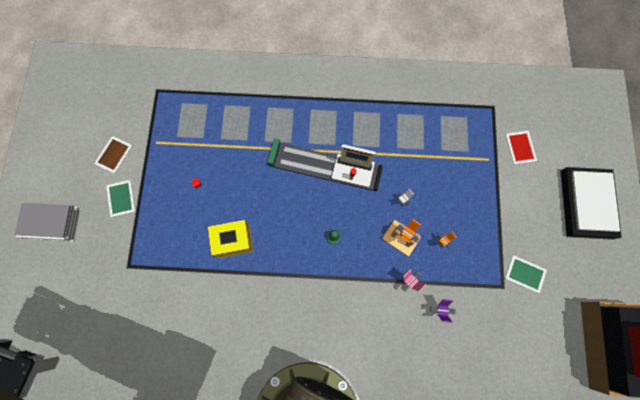

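View pics/side0.png

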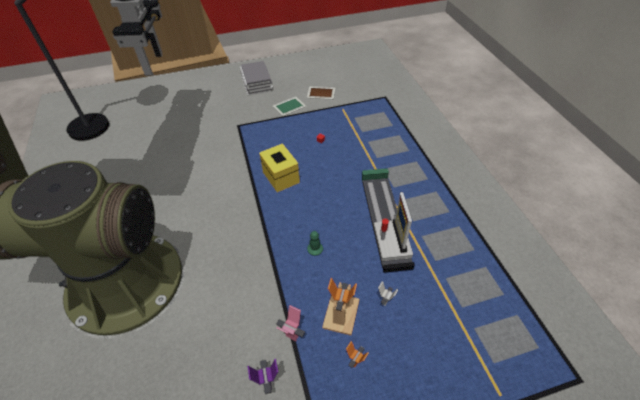

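The top view shows the jig from its green stop (274,152) to its black end (372,178), with the knob at (353,172). The big orange clip is on its stand at (405,235), and the smaller orange one at (446,240) is a decoy. The side view agrees: stop (375,174), knob (385,225), clip (342,293). I'll enlarge crops for pixel accuracy.

Run:
```python
from h import *
t=cv2.cvtColor(cv2.imread('pics/top0.png'),cv2.COLOR_BGR2RGB); s=cv2.cvtColor(cv2.imread('pics/side0.png'),cv2.COLOR_BGR2RGB)
def up(i,x,y,w,h,k): return cv2.resize(i[y:y+h,x:x+w],None,fx=k,fy=k,interpolation=cv2.INTER_CUBIC)
a=up(t,260,130,133,65,6)[:290,:798]; b=up(t,375,212,66,50,6); c=up(s,315,270,60,70,5)
M=np.zeros((600,800,3),np.uint8); 
a=up(t,262,132,128,64,4); M[:256,:512]=a
b=up(t,375,210,64,56,6); M[260:596,:384]=b
c=up(s,315,272,56,66,5); M[260:590,390:670]=c
save('crop1',M)
d=up(s,355,160,66,118,5); save('crop2',d)
```

```text
(no output)
```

View pics/crop1.png

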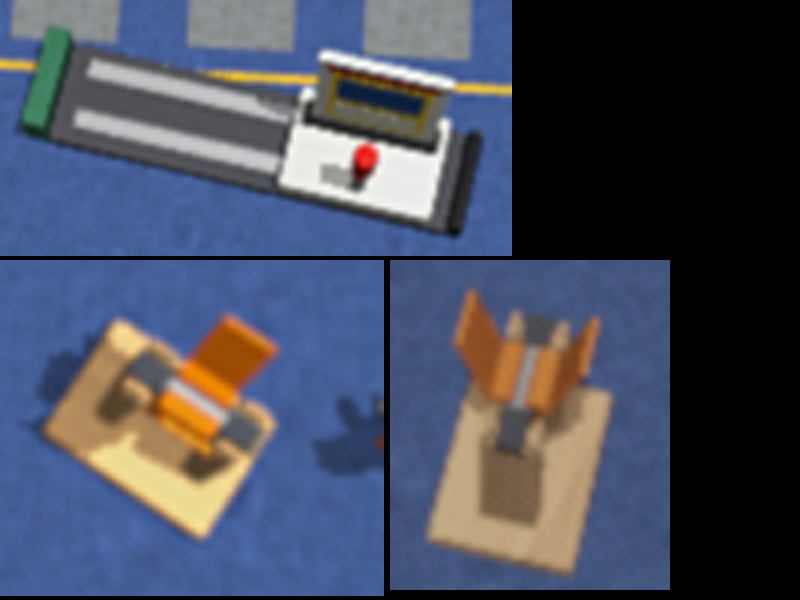

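View pics/crop2.png

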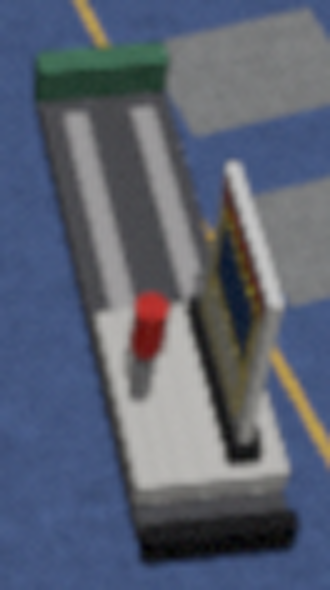

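Run:
```python
from h import *
T=cam('top');S=cam('side')
ta=lambda u,v:(u/4+262-.4,v/4+132-.4); tb=lambda u,v:(u/6+375-.4,(v-260)/6+210-.4)
sc=lambda u,v:((u-390)/5+315-.4,(v-260)/5+272-.4); sd=lambda u,v:(u/5+355-.4,v/5+160-.4)
def show(n,a,b):
    x,e=tri((T,a),(S,b)); print(n,x.round(4),np.round(e,4)); return x
k=show('knob',ta(367,148),sd(152,299))
c1=show('card+y',ta(321,57),sd(233,165)); c2=show('card-y',ta(453,85),sd(275,303))
print('card mid',(c1+c2)/2,'len',np.linalg.norm(c1-c2),'ang',np.degrees(np.arctan2(-(c1-c2)[0],(c1-c2)[1])))
g1=show('stop far',ta(60,30),sd(165,47)) ; g2=show('stop near',ta(30,130),sd(37,58))
print('rail corners z12',[onz(T,ta(*p),.012)[:2].round(4) for p in [(440,222),(50,137)]])
show('bar centre',tb(196,397),sc(526,378))
b1=show('bar far',tb(150,367),sc(540,328)); b2=show('bar near',tb(240,430),sc(512,432))
print(np.degrees(np.arctan2((b2-b1)[1],(b2-b1)[0])))
show('tailtop',tb(255,332),sc(472,290+2))
q=np.array([onz(T,tb(*p),.01) for p in [(118,320),(275,420),(203,540),(43,430)]])
print(q.round(4),q.mean(0)); 
q=np.array([onz(S,sc(*p),.01) for p in [(612,394),(573,574),(430,541)]]); print(q.round(4), (q[0]+q[2])/2)
```

```text
knob [ 0.5788 -0.0813  0.1016] [0.0023 0.0023]
card+y [ 0.6233 -0.0498  0.1388] [0. 0.]
card-y [ 0.6078 -0.127   0.1423] [0.0008 0.0008]
card mid [ 0.61558323 -0.08838747  0.14057335] len 0.07879801649660324 ang -11.335770831664316
stop far [0.6729 0.1175 0.0384] [0.0001 0.0001]
stop near [0.6051 0.1317 0.0364] [0.0014 0.0014]
rail corners z12 [array([ 0.5632, -0.1377]), array([0.6078, 0.1216])]
bar centre [ 0.4346 -0.2156  0.0828] [0.001 0.001]
bar far [ 0.446  -0.1972  0.0836] [0.0005 0.0005]
bar near [ 0.423  -0.2337  0.0793] [0.001 0.001]
-122.24199143198443
tailtop [ 0.4279 -0.2183  0.1679] [0.0173 0.0173]
[[ 0.4801 -0.1981  0.01  ]
 [ 0.4404 -0.265   0.01  ]
 [ 0.388  -0.2345  0.01  ]
 [ 0.4309 -0.1667  0.01  ]] [ 0.43484961 -0.21605548  0.01      ]
[[ 0.4793 -0.1974  0.01  ]
 [ 0.4378 -0.2663  0.01  ]
 [ 0.3875 -0.2365  0.01  ]] [ 0.43340093 -0.21695443  0.01      ]
```

Run:
```python
from h import *
a=np.radians(-11.2); jx=np.array([np.cos(a),np.sin(a),0]); jy=np.array([-np.sin(a),np.cos(a),0])
k=np.array([.578,-.081,0]); o=down(a+np.pi)
eoat.grip(.045)
robot.reach(k+[0,0,.19],o); print(monitor.read_state()['t'])
for p,n in [((0,0,.074),'d')]: print(robot.move_l(k+p,feed=.12,max_force=10))
s=monitor.read_state(); print(s['t'],s['position'],s['force'])
r=robot.move_l(k+[0,0,.074]+.195*jy,feed=.07,max_force=9)
s=monitor.read_state(); print(r,s['t'],s['position'],s['force'],'moved',(s['position']-k)@jy)
robot.wait(.2); print(monitor.read_state()['force'])
for n in ['top','side']: save(n+'1',imaging.grab_frame(n))
```

```text
3.7
False
4.8167 [ 0.57842068 -0.08104528  0.07480226] [-0.5690791  -0.28609044  0.37525811]
True 6.9583 [0.6111944  0.08699817 0.07368758] [-0.34518494 -5.64879352  4.39272222] moved 0.17124616023363307
[-0.12495121 -3.66054173  2.8511143 ]
```

Run:
```python
from h import *
a=np.radians(-11.2); jy=np.array([-np.sin(a),np.cos(a),0])
p=np.array(monitor.read_state()['position'])
r=robot.move_l(p+.02*jy,feed=.04,max_force=12); s=monitor.read_state(); print(r,(s['position']-p)@jy,s['force'])
q=np.array(s['position']); robot.move_l(q-.012*jy,feed=.08); q=q-.012*jy
robot.move_l(q+[0,0,.14],feed=.2)
b=np.radians(59.3); 
o=down(b); 
eoat.grip(.094)
robot.reach([.4345,-.216,.25],o); s=monitor.read_state(); print(s['t'],s['q'],s['position'])
robot.wait(.2); W=cam('wrist'); w=imaging.grab_frame('wrist'); save('wrist2',w)
t=imaging.grab_frame('top'); sd=imaging.grab_frame('side'); save('top2',t); save('side2',sd)
for p in [(.4345,-.216,.081),(.4345,-.216,.119)]: print(proj(W,np.array(p)))
up=lambda i,x,y,w,h,k: cv2.resize(i[y:y+h,x:x+w],None,fx=k,fy=k,interpolation=cv2.INTER_CUBIC)
M=np.zeros((600,800,3),np.uint8); M[:256,:512]=up(t,262,132,128,64,4); M[:590,520:800]=up(sd,355,155,56,118,5); M[260:600,:512]=cv2.resize(w,(512,320))[:340] if 0 else np.pad(cv2.resize(w,(512,320)),((0,20),(0,0),(0,0)))
save('crop3',M)
```

```text
True -7.281474687936544e-05 [ 0.41978444 -2.51961125  2.26461096]
10.8 [-5.35926645e-01  1.28998638e-01  1.64946905e+00  5.08272699e-05
  1.36315420e+00 -2.25506171e-03] [ 0.43484918 -0.21567632  0.24995282]
[321.71627718 182.37735329]
[321.58736652 191.41120384]
```

View pics/crop3.png

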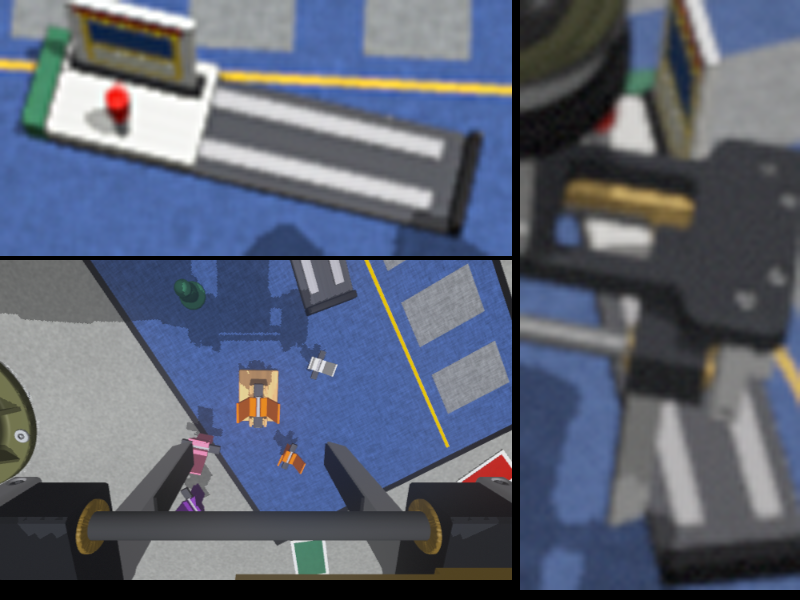

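View pics/wrist2.png

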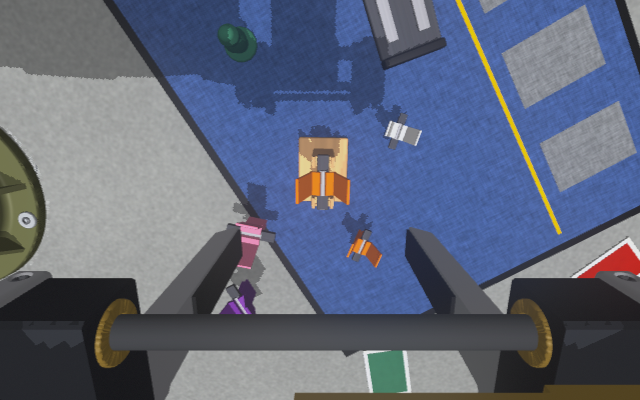

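The carriage is home: in the top view its white plate touches the green stop. The wrist view shows the clip centred at (322,187), square to the fingers and under 1 px from the prediction. I'll grasp it now.

Run:
```python
from h import *
c=np.array([.4345,-.216,0])
print(robot.move_l(c+[0,0,.105],feed=.12,max_force=10))
eoat.grip(0.0); s=monitor.read_state(); print(s['t'],s['opening'],s['gripper_force'],s['force'],s['position'])
if .018<s['opening']<.028:
    robot.move_l(c+[0,0,.26],feed=.12); robot.wait(.2)
    s=monitor.read_state(); print(s['t'],s['opening'],s['force'],s['position'])
W=cam('wrist'); w=imaging.grab_frame('wrist'); save('wrist3',w)
t=imaging.grab_frame('top'); S=imaging.grab_frame('side'); save('top3',t); save('side3',S)
up=lambda i,x,y,w,h,k: cv2.resize(i[y:y+h,x:x+w],None,fx=k,fy=k,interpolation=cv2.INTER_CUBIC)
M=np.zeros((600,800,3),np.uint8); M[:256,:512]=up(t,262,132,128,64,4); M[:590,520:800]=up(S,355,155,56,118,5); M[260:600,:500]=up(S,300,170,125,85,4)
save('crop4',M); p=proj(cam('side'),c+[0,0,.233]); print(p)
```

```text
False
13.6083 0.022443070379948495 30.023637413978577 [-3.51091077  1.6205252  12.9094801 ] [ 0.43478493 -0.21620051  0.10602957]
15.25 0.022210656555351177 [ 0.27915135 -0.27753416 -0.62304465] [ 0.43444416 -0.21593365  0.2596331 ]
[344.06708893 251.43233864]
```

View pics/side3.png

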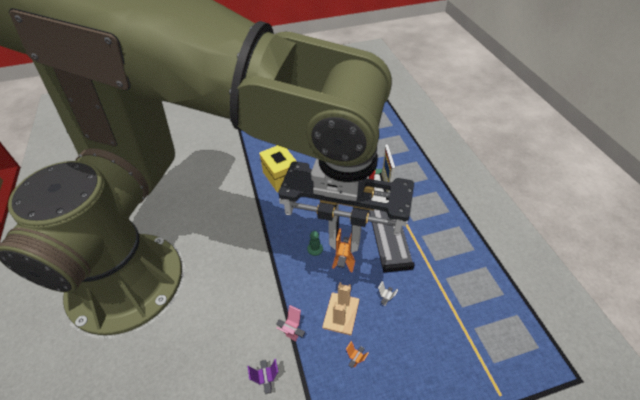

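View pics/wrist3.png

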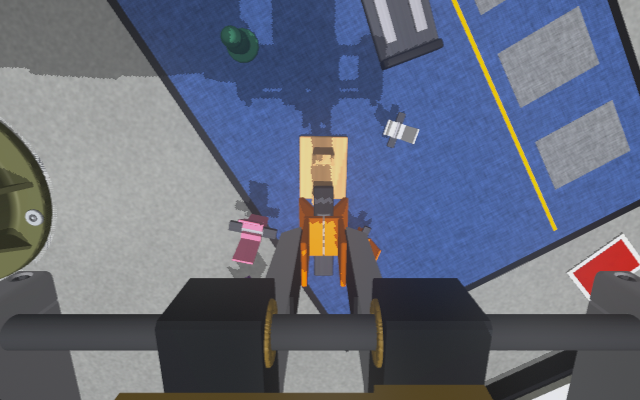

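The clip is held open at 22 mm and has cleared the stand. In the side view it hangs at (344,250), and in the wrist view its bar runs from (322,190) to (323,265). Next I'll hover short of the card and measure the card from two wrist positions plus the top view.

Run:
```python
from h import *
W=cam('wrist'); 
for d in (.024,.028,.032):
    P=np.array(monitor.read_state()['position'])-[0,0,d]; b=np.radians(59.3); u=np.array([np.cos(b),np.sin(b),0])
    print(d,proj(W,P+u*.029),proj(W,P-u*.029),proj(cam('side'),P))
a=np.radians(-11.2); jy=np.array([-np.sin(a),np.cos(a),0])
h=np.array([.6467,.067,.31]); o=down(a+np.pi/2)
robot.reach(h-.14*jy,o); robot.wait(.3)
s=monitor.read_state(); print(s['t'],s['q'],s['position'],s['opening'])
import pickle
W1=cam('wrist'); w1=imaging.grab_frame('wrist'); save('wrist4',w1)
robot.move_l(h-.09*jy,feed=.1); robot.wait(.3)
W2=cam('wrist'); w2=imaging.grab_frame('wrist'); save('wrist5',w2); pickle.dump((W1,W2),open('W.pkl','wb')); print(monitor.read_state()['t'])
t=cv2.cvtColor(cv2.imread('pics/top2.png'),cv2.COLOR_BGR2RGB)
M=np.zeros((600,800,3),np.uint8)
M[:300,:400]=cv2.resize(w1[0:210,180:460],(400,300)); M[:300,400:]=cv2.resize(w2[0:210,180:460],(400,300))
M[302:602,:400]=cv2.resize(t[115:175,262:342],(400,300))[:298]; save('crop5',M)
```

```text
0.024 [321.00678614 187.02950282] [321.21578938 276.1282045 ] [344.09291347 250.44031628]
0.028 [321.04084475 185.48438858] [321.2437545  273.10085228] [344.03770849 251.80701401]
0.032 [321.07362204 183.99740329] [321.27073931 270.17962293] [343.98299951 253.16143238]
16.65 [-1.73002706e-01  4.23585511e-01  1.14085312e+00 -4.29102458e-05
  1.57686648e+00  2.36811369e-02] [ 0.61919595 -0.07106093  0.31022053] 0.02203077932701701
17.7
```

View pics/crop5.png

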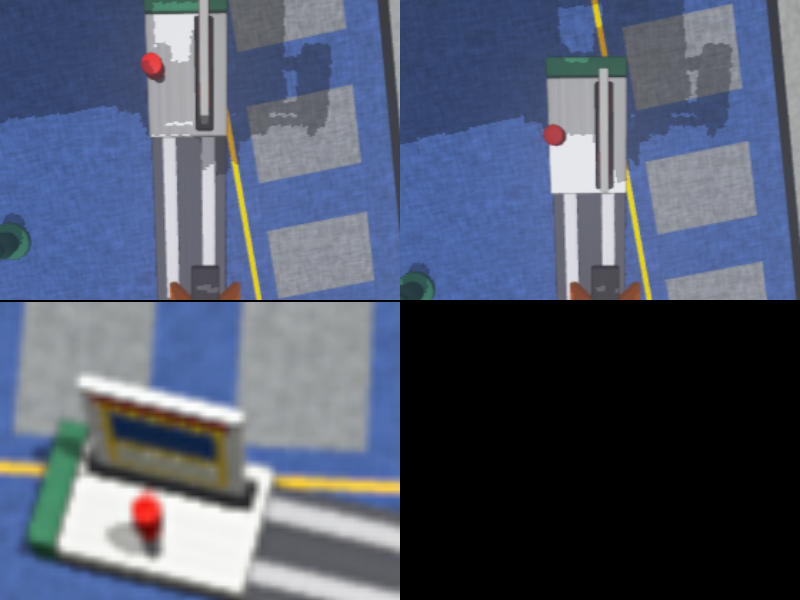

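Run:
```python
from h import *
import pickle
W1,W2=pickle.load(open('W.pkl','rb')); T=cam('top')
a=np.radians(-11.2); jx=np.array([np.cos(a),np.sin(a),0]); jy=np.array([-np.sin(a),np.cos(a),0])
P=np.array(monitor.read_state()['position'])
tt=lambda u,v:(u/5+262-.4,(v-302)/5+115-.4); w=lambda u,v,o:((u-o)/1.4286+180-.3,v/1.4286*1.0-.3)
L=onz(T,tt(83,382),.14);Rr=onz(T,tt(242,413),.14)
rel=lambda x:((x-P)@jx*1e3).round(2).__str__()+' '+((x-P)@jy*1e3).round(2).__str__()
print('top: ',rel(L),rel(Rr),'mid',rel((L+Rr)/2))
print('tri far end',(x:=tri((T,tt(83,382)),(W2,w(603.5,69,400)))),rel(x[0]))
for z in (.14,): print('wrist far',rel(onz(W2,w(603.5,69,400),z)))
for n,W in (('wrist4',W1),('wrist5',W2)):
    g=cv2.cvtColor(cv2.imread(f'pics/{n}.png'),cv2.COLOR_BGR2GRAY)
    for r in (55,65,75,85,100,110,120):print(n,r,g[r,314:334].tolist())
    print('bar',[ (r,g[r,306:340].tolist()) for r in (192,200)])
```

```text
top:  -0.53 126.18 2.84 49.28 mid 1.16 87.73
tri far end (array([0.65432899, 0.10289935, 0.13742795]), [0.0002979337942074631, 0.00029793379420746304]) 0.48 127.02
wrist far 0.44 126.92
wrist4 55 [172, 162, 120, 63, 69, 111, 170, 188, 185, 186, 184, 161, 87, 67, 63, 113, 173, 173, 173, 172]
wrist4 65 [172, 173, 150, 62, 69, 96, 153, 188, 186, 185, 185, 165, 93, 67, 63, 113, 174, 174, 173, 172]
wrist4 75 [171, 173, 152, 60, 67, 87, 146, 188, 185, 185, 185, 163, 85, 67, 63, 113, 174, 174, 174, 173]
wrist4 85 [218, 173, 153, 72, 66, 67, 79, 99, 99, 99, 99, 91, 68, 67, 64, 114, 175, 175, 174, 173]
wrist4 100 [104, 103, 103, 103, 102, 103, 104, 122, 147, 149, 148, 147, 148, 147, 147, 137, 103, 79, 79, 79]
wrist4 110 [104, 103, 104, 103, 102, 103, 123, 153, 147, 149, 148, 148, 148, 147, 146, 137, 103, 79, 80, 78]
wrist4 120 [103, 104, 104, 105, 104, 103, 112, 163, 216, 219, 218, 217, 218, 217, 216, 198, 130, 80, 79, 79]
bar [(192, [104, 105, 106, 104, 103, 104, 105, 96, 71, 76, 76, 76, 77, 76, 78, 78, 78, 78, 77, 77, 77, 78, 78, 78, 77, 76, 75, 83, 105, 107, 103, 91, 87, 104]), (200, [84, 
[... 516 characters left out ...]
 186, 187, 187, 184, 156, 71, 68, 69, 120, 173, 175, 174, 173]
wrist5 100 [230, 229, 206, 67, 73, 115, 171, 186, 187, 187, 183, 154, 74, 70, 71, 121, 174, 174, 174, 173]
wrist5 110 [231, 231, 209, 74, 87, 107, 157, 190, 187, 187, 184, 156, 79, 72, 73, 122, 175, 175, 175, 173]
wrist5 120 [231, 231, 211, 83, 87, 105, 153, 189, 187, 187, 184, 160, 81, 72, 79, 164, 220, 175, 174, 174]
bar [(192, [102, 104, 103, 103, 102, 103, 105, 96, 74, 77, 77, 77, 78, 78, 79, 79, 79, 79, 79, 78, 78, 78, 79, 78, 78, 77, 76, 84, 105, 106, 101, 86, 89, 106]), (200, [85, 95, 104, 103, 101, 103, 103, 95, 71, 76, 77, 76, 77, 77, 89, 108, 107, 99, 78, 77, 77, 77, 77, 78, 77, 77, 74, 83, 104, 106, 101, 87, 90, 103])]
```

Run:
```python
from h import *
a0=np.radians(-11.2); jx=np.array([np.cos(a0),np.sin(a0),0]); jy=np.array([-np.sin(a0),np.cos(a0),0])
P=np.array(monitor.read_state()['position'])
G=P+87*jy*1e-3-.2e-3*jx; G[2]=.31
robot.move_l(G,down(np.radians(-10.7)+np.pi/2),feed=.1)
G[2]=.225; robot.move_l(G,feed=.1); robot.wait(.3); s0=monitor.read_state(); 
w0=imaging.grab_frame('wrist')
G[2]=.19; r=robot.move_l(G,feed=.04,max_force=4); robot.wait(.3)
s=monitor.read_state(); print(r,s['t'],s['position'],G,s['opening'],s['gripper_force'],s0['force'],s['force'])
w=imaging.grab_frame('wrist');t=imaging.grab_frame('top');S=imaging.grab_frame('side')
M=np.zeros((600,800,3),np.uint8)
M[:300,:400]=cv2.resize(w0[70:280,180:460],(400,300)); M[:300,400:]=cv2.resize(w[70:280,180:460],(400,300))
M[300:,:400]=cv2.resize(t[100:190,240:360],(400,300)); M[300:,400:]=cv2.resize(S[120:240,320:480],(400,300),interpolation=cv2.INTER_CUBIC); save('crop6',M)
for n,i in zip(('w6','t6','s6'),(w,t,S)): save(n,i)
```

```text
False 21.3917 [0.64592347 0.06378537 0.19010304] [0.64588924 0.06377345 0.19      ] 0.022096673330966696 29.996429979801178 [ 1.15362004 -0.51875216 -0.64362625] [-0.68099709 -0.05468193 -0.45373432]
```

View pics/crop6.png

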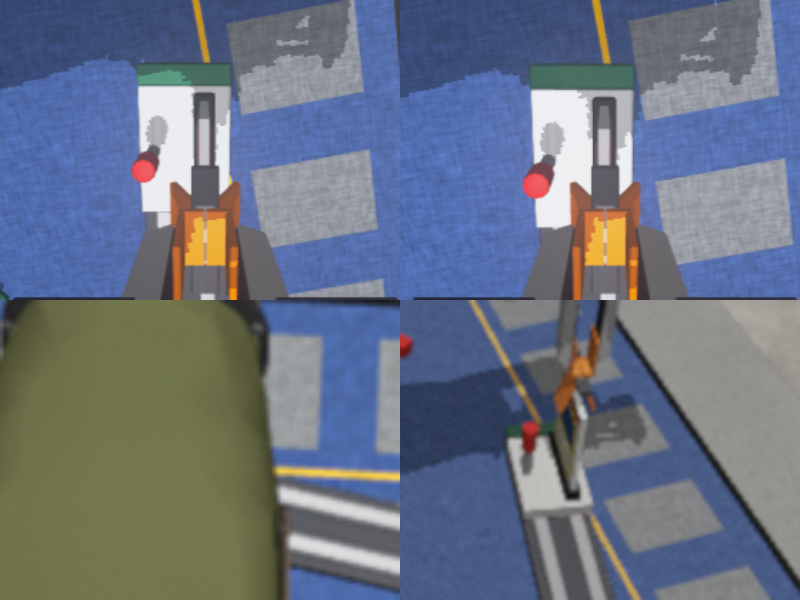

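The clip's bar (column 605) is centred over the card (column 604), with the jaws on both sides and no contact force. The carriage is still against the green stop, so I'm handing in.

```bash
python3 -c "
from h import *
print(job.job_done())"
```

```text
the job is handed in; nothing more can be done
None
```

I've handed the job in: the carriage is home against the green stop, and the arm holds the orange clip squeezed open over the middle of the card's top edge, its jaws reaching about 18 mm down each side with no contact force on the gripper.

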